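Right the toppled canister and open its cap of unknown hand

ROBOT

A 7-joint arm with a two-finger parallel gripper is mounted at the origin on a cart in front of the work surface, level with it; the furniture and walls round the work are solid. World frame = base frame: x ahead of the robot, y to its left, z up, the work surface at z = 0. Lengths are in m, angles in rad, forces in N, time in s.
With the tool pointing down it reaches from about 0.35 to 0.9 m from the base axis. Payload 8.1 kg.
Tool frame: the origin (TCP) lies midway between the tips of the shut fingers; the grasp point (between the pads) lies 19 mm behind it; z points along the fingers, y is the line along which they close (so a half turn about z gives the same grasp; the last joint's range is limited). The gripper opens to 92 mm and grips with 3 to 60 N. Pads are 19 mm wide; open, the fingers measure 130 mm over their backs; the gripper's body (75 mm by 190 mm) begins 47 mm behind the grasp point.
Start: joints at [1.029, 0.434, 0.025, 1.573, -0.012, 1.134, -0.075], TCP at [0.266, -0.566, 0.227] pointing down, gripper open.
Joint ranges: [-2.62, 2.62], [-0.44, 2.09], [-1.27, 1.32], [0.08, 2.57], [-1.32, 4.46], [0.12, 2], [-2.74, 2.74]. Speed limits (rad/s): [2.22, 2.22, 3.01, 3.01, 3.14, 3.14, 3.14].

INTERFACE

Orientations are given as a rotation vector (axis times angle).
In Python, from cell import observe, get_image, camera_model, sign_off, recognise, silhouettes gives the robot as it stands.
- The arm moves only by the tool apply_moves, never from a script. Its argument "motion" is a list of rows, each an object of numbers: "x", "y", "z": the shift along the world's x, y, z in cm; "yaw": the turn about the world's z in degrees; "hand": the opening, from -1 (shut) to 1 (fully open), so that 0 is half open. In form: [{"x": .., "y": .., "z": .., "yaw": .., "hand": ..}, ...]. A call has 1 to 10 rows; each row is the pose to reach, as a shift and turn from the pose commanded when the call began; what a row does not reach only later rows make up. A row lasts 1/8 s, in which the tool goes at most 62.5 mm and 10.7 degrees, less where a joint would pass 70% of its speed; a pose out of reach is approached as far as the arm can. A call with a gripper value outside its range is refused whole. The fingers move at their own pace and stop on an object; "newtons" is the grip in N (left out, the last holds). Time passes only in rows, so rows that repeat a pose let the fingers close. It gives the time, the measured TCP pose, the force, the opening and the grip force at its end, in the units of the state.
- observe(): the state, without advancing time (a new reading comes with each control period).
- get_image(name): name is "scene" or "top"; returns the picture (400x640x3 uint8, blue, green, red); there is no depth.
- camera_model(name): a dict with "camera_matrix" (3x3 intrinsics, pixels), "T" (4x4, takes a point from camera to world coordinates). Camera axes: x right, y up, looking along -z (the intrinsics and any distortion apply to the point x, -y, -z); pixel columns grow to the right and rows downward; lengths in m; the calibration is good to about 2 mm. A picture is of the moment at which its call begins. camera_model takes no time and is no camera call.
- sign_off(): hands the job in; it is judged then, once.
Trained networks look in the newest picture that a camera, given by its name, has taken for a name from the list of things; names that differ only in an ending like _2 or _b are one class to them, and where a whole thing is asked for, a point or a joint stands for the part that bears it (a point fixed in the world has none). Each returns a list of dicts, best first, with "p" (0 to 1); they miss things now and then, are a little off and sometimes report something else, mostly with a low value. They report only what shows in the picture. A call takes as long as a camera call. They do not tell look-alikes from the thing itself.
- recognise(query, camera): "rect" ([left, top, right, bottom] in pixels, round what is visible of it).
- silhouettes(query, camera): "mask" (400x640 bool, what is visible of it) and "rect" ([left, top, right, bottom] in pixels, round what is visible of it).
The state is a dict: "clock": time; "joints": joint angles; "dq": joint speeds; "joint_efforts": joint torques, N m; "position": TCP position; "ee_rot": TCP orientation; "force": force on the tool from outside, world axes, zero at the start; "ft_torque": the same for the moment, N m; "width": opening from 0.0 (shut) to 1.0 (fully open); "gripper_force": force on a finger pad.
Only numpy, scipy, OpenCV 4.12 (cv2) and the standard library are available. Lean on these libraries where they do the work, as an engineer would, in place of code of your own. Each camera call takes 0.05 s, during which the arm holds its last target. There are 200 camera calls.

TASK

The square canister for cleaning tablets has toppled over: stand it upright on the worktop with its cap still on. Its quarter-turn cap may have a left-hand or a right-hand lock and nothing shows which, so try loosening it both ways, turn it the way that gives, and lift it off. Finish still holding the cap in the gripper, lifted clear above the open canister, with the canister left standing; leave the other things alone.

Things in the scene. Friction and masses are not known exactly. Their poses are not given: they have to be found in the camera images.
- canister: Loose square steel canister on a rubber foot, 60 x 60 mm, about 0.6 kg. Origin: centre of its foot; z runs from foot to mouth, x and y square to the flat sides. Flat-sided up to z = 84 mm; centre of mass near z = 38. Starts lying on a flat side, capped, mouth to the left (within 0.55 rad of +y); 125 mm long with its cap. Leaning under about 25 degrees it settles onto its foot.
- cap: Loose round black ribbed cap, grip 48 mm across, 32 mm high, 50 g. Origin: centre of the face that sits on the rim (up to 2 mm play); z points out of the canister, grip from z = 0 to 32 mm; a low ridge on top lies along x. One way (clockwise or not: new in each start) a firm stop after 0.1 to 0.5 rad; the other way it comes free after a quarter turn, then lifts straight out.
- tamper: Bystander: tamper with a wooden handle on a steel base, 58 mm across, 91 mm high, standing to the left. Origin: centre of the underside.
- sugar_pot: Bystander: round chrome sugar pot with a knob, 66 mm across, 67 mm high, standing to the right. Origin: centre of the underside.
- filter_basket: Bystander: round steel filter basket, 68 mm across, 28 mm high, on the right. Origin: centre of the underside.
- timer: Bystander: small kitchen timer, 58 x 62 x 21 mm, lying behind the canister. Origin: centre of the underside.
- canister_rim (a point): Centre of the canister's mouth, 92 mm from the foot, where the cap sits. The neck is 42 mm across from 87 mm up; below it a round flange 58 mm across at 84 to 87 mm. The foot keeps the canister from turning while the cap turns the right way; the wrong way, at the stop, the cap takes the canister round with it.
- cap_crossbar (a point): Centre of the 29 x 8 mm crossbar (along the cap's x) on a stem under the cap, 16.5 mm below its face, hidden in the neck while on; lowest point 19 mm below the face. Locked, cap and canister x axes agree within 0.06 rad; free to lift at 75 to 100 degrees from locked. The cap does not rise as it turns; pulling it locked lifts the canister.
There are look-alikes about, which are no part of the job. Leave any blue, orange or yellow look-alike of the canister alone.

How it is judged:
On the way, in this order (a step that is already met when the one before it is completed fails the run):
1. the canister stands upright on its foot on the worktop with its cap still on (angle between canister's own z axis and vertical below 0.1 rad and height (world z) of canister below 0.006 m and z of cap in the frame of canister between 0.085 and 0.097 m), for 0.3 s.
2. the cap has been lifted off the standing canister and is held by the gripper (z of cap in the frame of canister above 0.125 m and angle between canister's own z axis and vertical below 0.15 rad and contact force between cap and the fingers above 1 N), for 0.2 s.
At the end, for the whole second after the job is handed in: The gripper holds the cap still, its lower face over 125 mm above the worktop and within 120 mm sideways of the canister's centre, touching only the fingers; the canister stands on its foot on the worktop, upright to 0.1 rad, untouched by the robot (height (world z) of cap above 0.125 m and horizontal distance between cap and canister below 0.12 m and contact force between cap and the fingers above 1 N and contact force between cap and canister below 0.1 N and angle between canister's own z axis and vertical below 0.1 rad and height (world z) of canister below 0.006 m and linear speed of cap below 0.05 m/s and contact force between canister and the arm below 0.5 N); the arm keeps its last pose, push and grip.
It fails at once if a bystander (tamper, sugar pot, filter basket or timer) was pushed more than 30 mm (distance of any of tamper, sugar_pot, filter_basket, timer from where it was at the start of the episode above 0.03 m).
It also fails if it takes over 64 s, if anything falls off the work surface, if the arm or the gripper's body presses on something with over 40 N, if the wrist force passes 120 N, or if a joint passes its speed limit or range.

## Working session

There is one attempt and no reset: what is moved stays moved. The work goes in short steps, Python scripts to look and compute and a tool call to move; the robot and the scene stay as the last step left them, time stands still between calls to the robot, and variables do not carry over. Pictures are saved under pics/ and viewed, at most 13 in all, crops included, and the job is handed in when it is done.

Besides the shell and the picture viewer there is one more tool, called after "Request:" by a JSON object that holds its "op" and its "data". apply_moves: Moves the arm, as the interface text tells. Its arguments: {"type":"object","properties":{"motion":{"type":"array","items":{"type":"object","properties":{"x":{"type":"number"},"y":{"type":"number"},"z":{"type":"number"},"yaw":{"type":"number"},"hand":{"type":"number"}}}},"newtons":{"type":"number"}},"required":["motion"]}

```bash
mkdir -p pics; ls; python3 - <<'E'
from cell import *
import cv2,numpy as np
for c in("scene","top"):
    im=get_image(c); cv2.imwrite(f"pics/{c}0.png",im); m=camera_model(c); print(c,np.round(m["camera_matrix"],1).tolist(),np.round(m["T"],3).tolist(),[k for k in m])
    for q in("canister","cap"):
        for d in recognise(q,c): print(q,np.round(d["rect"]),round(d["p"],2))
print(observe())
E
```

```text
pics
scene [[417.2, 0.0, 316.8], [0.0, 417.2, 193.9], [0.0, 0.0, 1.0]] [[-0.829, 0.26, -0.496, -0.006], [-0.56, -0.375, 0.739, 0.818], [0.006, 0.89, 0.457, 0.592], [0.0, 0.0, 0.0, 1.0]] ['camera_matrix', 'T']
canister [293. 179. 314. 212.] 0.96
canister [349. 176. 383. 206.] 0.62
canister [323. 192. 356. 228.] 0.61
canister [373. 198. 416. 228.] 0.56
cap [320. 210. 342. 232.] 0.81
cap [323. 192. 356. 230.] 0.53
top [[416.9, 0.0, 319.6], [0.0, 416.9, 197.7], [0.0, 0.0, 1.0]] [[0.013, 0.996, -0.091, 0.454], [-1.0, 0.011, -0.014, -0.065], [-0.013, 0.091, 0.996, 1.304], [0.0, 0.0, 0.0, 1.0]] ['camera_matrix', 'T']
canister [306. 159. 342. 194.] 0.97
canister [345. 210. 381. 236.] 0.76
canister [325. 244. 360. 281.] 0.61
canister [291. 217. 301. 232.] 0.22
cap [288. 216. 302. 233.] 0.64
{'clock': 0.3, 'joints': array([ 1.029437  ,  0.43476555,  0.02501061,  1.5734674 , -0.01161534,
        1.13399634, -0.07512811]), 'dq': array([ 0.00177857, -0.00258033, -0.00018067, -0.00229852,  0.00060941,
       -0.00163355,  0.00012404]), 'joint_efforts': array([-8.04625761e-04, -6.67032552e+01,  9.82779376e-01, -3.14291239e+01,
       -6.05356344e-02,  3.81222193e-02,  1.47778574e-04]), 'position': array([ 0.26541123, -0.56568672,  0.2264733 ]), 'ee_rot': array([-3.06588640e+00, -6.83382735e-01,  2.40715969e-04]), 'force': array([0.0184824 , 0.15702906, 0.49117494]), 'ft_torque': array([0.02566843, 0.01982176, 0.05905598]), 'gripper_force': 0.0, 'width': 1.0010789396949022}
```

```bash
python3 - <<'E'
import cv2
a=cv2.imread("pics/top0.png"); cv2.imwrite("pics/t0c.png",cv2.resize(a[110:310,190:450],None,fx=3,fy=3,interpolation=cv2.INTER_CUBIC))
a=cv2.imread("pics/scene0.png"); cv2.imwrite("pics/s0c.png",cv2.resize(a[130:280,240:460],None,fx=3.6,fy=3.6,interpolation=cv2.INTER_CUBIC))
E
```

```text
(no output)
```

View pics/t0c.png

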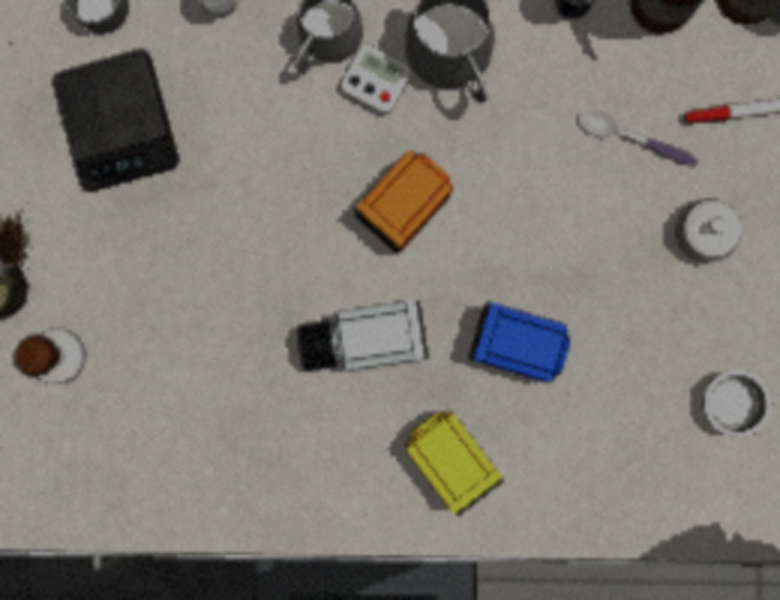

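View pics/s0c.png

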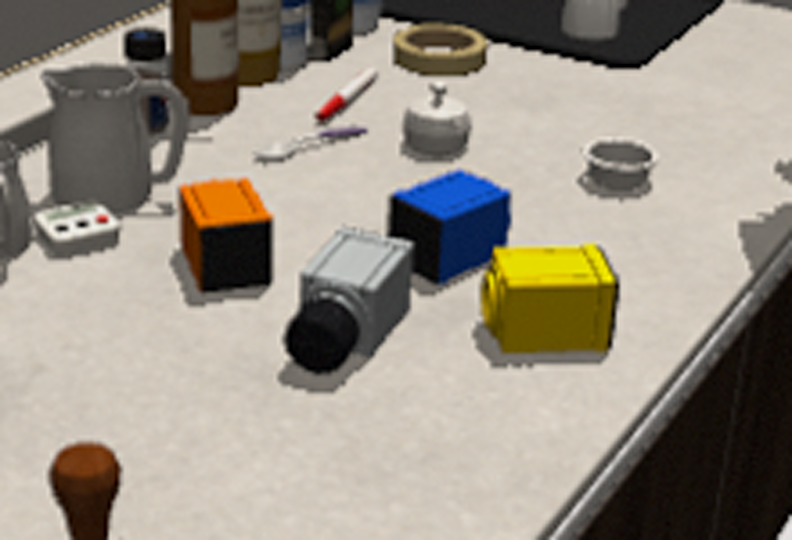

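The top crop shows the silver canister lying at crop (300–425, 300–370), with its black cap on the left at about (318, 345). Blue, orange and yellow look-alikes surround it. The scene crop confirms that the silver one is capped, with its mouth towards +y. Next I'll fit its pose from both cameras.

```bash
cat > h.py <<'E'
from cell import *
import cv2,numpy as np
from scipy.spatial.transform import Rotation as R
def proj(c,P):
    m=camera_model(c); T=np.linalg.inv(m["T"]); p=np.atleast_2d(P)@T[:3,:3].T+T[:3,3]
    p=p*[1,-1,-1]; q=p@m["camera_matrix"].T; return q[:,:2]/q[:,2:]
def ray(c,uv,z):
    m=camera_model(c); d=np.linalg.inv(m["camera_matrix"])@[uv[0],uv[1],1]*[1,-1,-1]; d=m["T"][:3,:3]@d; o=m["T"][:3,3]; return o+d*(z-o[2])/d[2]
def body(s=.03):
    return np.array([[a,b,z] for a in(-s,s) for b in(-s,s) for z in(0,.084)])
def ring(r,z): 
    t=np.linspace(0,2*np.pi,24); return np.c_[r*np.cos(t),r*np.sin(t),0*t+z]
CAP=np.r_[ring(.024,.092),ring(.024,.124)]
E
python3 - <<'E'
from h import *
for c in("scene","top"):
    im=get_image(c)
    for q in("canister","cap"):
        for d in silhouettes(q,c):
            print(c,q,round(d["p"],2),np.round(d["rect"]),d["mask"].sum(),np.round(im[d["mask"]].mean(0)))
    # grabcut
    r=(320,188,40,46) if c=="scene" else (284,205,54,32)
    m=np.full(im.shape[:2],0,np.uint8)
o=observe(); Rm=R.from_rotvec(o["ee_rot"]).as_matrix(); print(Rm.round(3))
# top-view guesses
for n,uv,z in(("cap end",(190+299/3,110+346/3),.03),("foot top L",(190+421/3,110+301/3),.06),("foot top R",(190+426/3,110+358/3),.06),("mouth L",(190+335/3,110+309/3),.06),("mouth R",(190+338/3,110+369/3),.06),("capL",(190+318/3,110+322/3),.03),("capR",(190+318/3,110+370/3),.03)): print(n,ray("top",uv,z).round(4))
E
```

```text
scene canister 0.95 [375. 198. 413. 231.] 1042 [  6. 125. 143.]
scene canister 0.78 [347. 173. 382. 210.] 799 [100.  50.  23.]
scene canister 0.64 [323. 194. 355. 226.] 657 [124. 126. 124.]
scene canister 0.62 [289. 176. 314. 211.] 715 [ 14.  57. 101.]
scene cap 0.75 [320. 210. 340. 230.] 324 [23. 21. 22.]
top canister 0.95 [325. 246. 357. 282.] 667 [ 47. 138. 141.]
top canister 0.67 [350. 211. 380. 235.] 605 [131.  60.  31.]
top canister 0.62 [300. 210. 333. 234.] 653 [134. 135. 134.]
top canister 0.62 [310. 160. 342. 193.] 617 [ 31.  82. 135.]
top cap 0.53 [287. 218. 303. 233.] 184 [23. 23. 23.]
[[ 0.905  0.425 -0.   ]
 [ 0.425 -0.905 -0.   ]
 [-0.    -0.    -1.   ]]
cap end [0.484  0.0435 0.03  ]
foot top L [ 0.5295 -0.0798  0.06  ]
foot top R [ 0.473  -0.0853  0.06  ]
mouth L [0.5205 0.0058 0.06  ]
mouth R [0.461  0.0018 0.06  ]
capL [0.5087 0.0246 0.03  ]
capR [0.4599 0.0237 0.03  ]
```

```bash
cat >> h.py <<'E'
from scipy.optimize import minimize
def sil(c,q,test):
    for d in silhouettes(q,c):
        if test(im_mean(c,d),d): return d["mask"]
E
python3 - <<'E'
from h import *
M={}
for c,near in(("scene",(339,210)),("top",(316,222))):
    for q,n in(("canister",near),("cap",(331,220) if c=="scene" else (295,225))):
        get_image(c)
        L=[d for d in silhouettes(q,c) if np.hypot((d["rect"][0]+d["rect"][2])/2-n[0],(d["rect"][1]+d["rect"][3])/2-n[1])<8]
        print(c,q,len(L))
        if L: M[c,q]=L[0]["mask"]
S=4
def fill(c,P):
    q=proj(c,P); im=np.zeros((400*S,640*S),np.uint8); h=cv2.convexHull(((q+.5)*S).astype(np.float32)); cv2.fillConvexPoly(im,h.astype(np.int32),1); return cv2.resize(im.astype(np.float32),(640,400),interpolation=cv2.INTER_AREA)
def pts(v,P):
    x,y,th=v; a=np.array([np.sin(th),np.cos(th),0]) ; b=np.array([np.cos(th),-np.sin(th),0])
    return np.array([x,y,.03])+P[:,2:]*a+P[:,:1]*b+P[:,1:2]*[0,0,1]
def cost(v):
    e=0
    for c in("scene","top"):
        U=np.maximum(fill(c,pts(v,np.r_[body(),ring(.029,.087)])),fill(c,pts(v,CAP)))
        m=np.zeros((400,640),bool)
        for q in("canister","cap"):
            if (c,q) in M: m|=M[c,q]
        e+=abs(U-m).sum()
    return e
best=min((minimize(cost,[.50+dx,-.08,t],method="Nelder-Mead",options=dict(initial_simplex=np.array([[.5+dx,-.08,t],[.51+dx,-.08,t],[.5+dx,-.07,t],[.5+dx,-.08,t+.1]]),maxiter=120)) for dx in(0,) for t in(-.1,0.1)),key=lambda r:r.fun)
print(best.x,best.fun); x,y,t=best.x
for z in(.108,.124): print(z,pts(best.x,np.array([[0,0,z]])))
E
```

```text
scene canister 1
scene cap 1
top canister 1
top cap 1
[ 0.50498765 -0.08142581 -0.18019273] 147.0
0.108 [[0.48563198 0.02482558 0.03      ]]
0.124 [[0.48276448 0.04056653 0.03      ]]
```

Request:
{"op": "apply_moves", "data": {"motion": [{"x": 2.2, "y": 5.9, "z": 0, "yaw": 8, "hand": 1}, {"x": 4.4, "y": 11.8, "z": 0, "yaw": 16, "hand": 1}, {"x": 6.6, "y": 17.7, "z": 0, "yaw": 24, "hand": 1}, {"x": 8.8, "y": 23.6, "z": 0, "yaw": 32, "hand": 1}, {"x": 11, "y": 29.5, "z": 0, "yaw": 40, "hand": 1}, {"x": 13.2, "y": 35.4, "z": -1, "yaw": 48, "hand": 1}, {"x": 15.4, "y": 41.3, "z": -2, "yaw": 56, "hand": 1}, {"x": 17.6, "y": 47.2, "z": -3, "yaw": 64, "hand": 1}, {"x": 19.8, "y": 53.1, "z": -4, "yaw": 70, "hand": 1}, {"x": 22.1, "y": 59.1, "z": -5, "yaw": 72.6, "hand": 1}]}}

```text
clock: 2.25
position: [0.4837, 0.0177, 0.1783]
ee_rot: [2.064, 2.367, 0.001]
force: [2.2, -1.8, 1.5]
width: 0.999
gripper_force: 0.0
```

Request:
{"op": "apply_moves", "data": {"motion": [{"z": -3, "hand": 1}, {"z": -7, "hand": 1}, {"z": -11, "hand": 1}, {"z": -14, "hand": 1}, {"z": -15.5, "hand": 1}, {"z": -16.2, "hand": 1}, {"z": -16.2, "hand": 1}, {"z": -16.2, "hand": 1}]}}

```text
schema error: expected keys x, y, z, yaw, hand
```

```bash
python3 - <<'E'
from h import *
o=observe();print(o["position"],o["joints"].round(2),o["force"].round(1))
a=get_image("top"); b=get_image("scene")
cv2.imwrite("pics/c1.png",np.hstack([cv2.resize(a[170:280,250:380],(520,440)),cv2.resize(b[170:280,290:360],(280,440))]))
E
```

```text
[0.48369622 0.017722   0.17830064] [ 0.27  0.31 -0.52  1.94  0.19  0.94 -0.2 ] [ 2.2 -1.8  1.5]
```

View pics/c1.png

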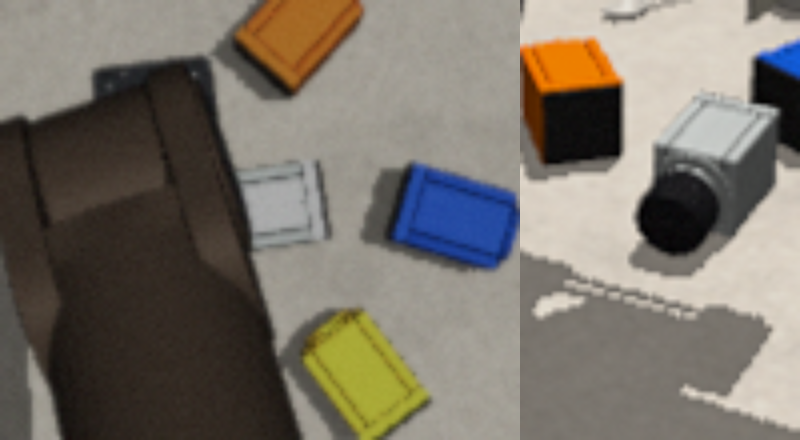

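The move was refused because every key is needed, so the arm is still above the cap. The picture shows the canister undisturbed, with the arm hiding its cap end in the top view.

Request:
{"op": "apply_moves", "data": {"motion": [{"x": 0, "y": 0, "z": -3, "yaw": 0, "hand": 1}, {"x": 0, "y": 0, "z": -7, "yaw": 0, "hand": 1}, {"x": 0, "y": 0, "z": -11, "yaw": 0, "hand": 1}, {"x": 0, "y": 0, "z": -14, "yaw": 0, "hand": 1}, {"x": 0, "y": 0, "z": -15.5, "yaw": 0, "hand": 1}, {"x": 0, "y": 0, "z": -16.2, "yaw": 0, "hand": 1}, {"x": 0, "y": 0, "z": -16.2, "yaw": 0, "hand": 1}]}}

```text
clock: 3.22
position: [0.4834, 0.016, 0.0167]
ee_rot: [2.066, 2.366, 0.001]
force: [0.6, -0.3, 0.5]
width: 0.999
gripper_force: 0.0
```

```bash
python3 - <<'E'
from h import *
o=observe();print(o["position"],o["joints"].round(2),o["force"].round(1))
b=get_image("scene")
cv2.imwrite("pics/c2.png",cv2.resize(b[150:280,270:400],(600,600)))
E
```

```text
[0.48341096 0.01603812 0.01665066] [ 0.16  0.54 -0.4   2.1   0.38  0.57 -0.38] [ 0.6 -0.3  0.5]
```

View pics/c2.png

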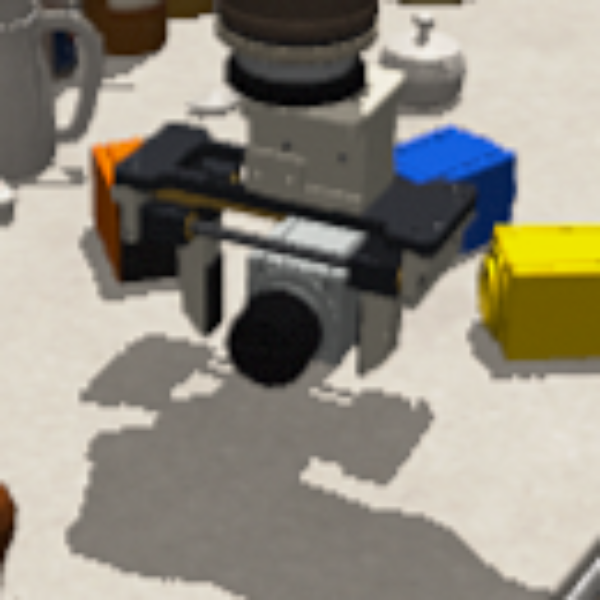

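The fingers straddle the cap, but about 9 mm short in +y. I'll correct that and close.

Request:
{"op": "apply_moves", "data": {"motion": [{"x": 0.1, "y": 0.9, "z": -0.4, "yaw": 0, "hand": 1}, {"x": 0.1, "y": 0.9, "z": -0.4, "yaw": 0, "hand": 0.3}, {"x": 0.1, "y": 0.9, "z": -0.4, "yaw": 0, "hand": -0.3}, {"x": 0.1, "y": 0.9, "z": -0.4, "yaw": 0, "hand": -0.4}, {"x": 0.1, "y": 0.9, "z": -0.4, "yaw": 0, "hand": -0.4}, {"x": 0.1, "y": 0.9, "z": -0.4, "yaw": 0, "hand": -0.4}], "newtons": 15}}

```text
clock: 4.03
position: [0.4847, 0.0253, 0.0125]
ee_rot: [2.066, 2.366, 0.002]
force: [0.4, 0.5, 1.1]
width: 0.521
gripper_force: 14.8
```

Request:
{"op": "apply_moves", "data": {"motion": [{"x": 0.07, "y": -0.5, "z": 1.4, "yaw": 0, "hand": -0.4}, {"x": 0.17, "y": -1.1, "z": 2.7, "yaw": 0, "hand": -0.4}, {"x": 0.3, "y": -1.95, "z": 3.9, "yaw": 0, "hand": -0.4}, {"x": 0.44, "y": -2.9, "z": 5.0, "yaw": 0, "hand": -0.4}, {"x": 0.6, "y": -4.0, "z": 5.95, "yaw": 0, "hand": -0.4}, {"x": 0.79, "y": -5.2, "z": 6.75, "yaw": 0, "hand": -0.4}, {"x": 0.98, "y": -6.5, "z": 7.4, "yaw": 0, "hand": -0.4}, {"x": 1.2, "y": -7.9, "z": 7.85, "yaw": 0, "hand": -0.4}]}}

```text
clock: 5.03
position: [0.4968, -0.054, 0.0915]
ee_rot: [2.066, 2.366, 0.003]
force: [2.5, 5.7, 2.4]
width: 0.517
gripper_force: 15.8
```

```bash
python3 - <<'E'
from h import *
o=observe();print(o["position"],o["joints"].round(2),o["force"].round(1))
b=get_image("scene")
cv2.imwrite("pics/c3.png",cv2.resize(b[110:260,290:420],(520,600)))
E
```

```text
[ 0.49684922 -0.05396397  0.09147195] [ 0.36  0.45 -0.47  2.    0.29  0.76 -0.14] [2.5 5.7 2.4]
```

View pics/c3.png

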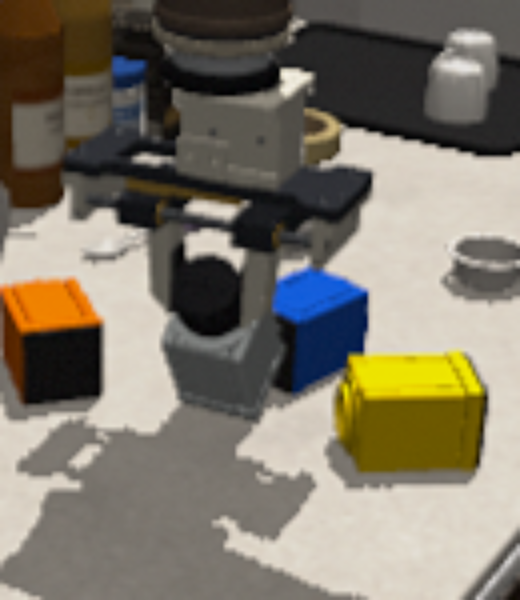

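Request:
{"op": "apply_moves", "data": {"motion": [{"x": 0.2, "y": -1.4, "z": 0.3, "yaw": 0, "hand": -0.4}, {"x": 0.42, "y": -2.9, "z": 0.35, "yaw": 0, "hand": -0.4}, {"x": 0.65, "y": -4.3, "z": 0.25, "yaw": 0, "hand": -0.4}, {"x": 0.85, "y": -5.7, "z": 0.0, "yaw": 0, "hand": -0.4}, {"x": 0.85, "y": -5.7, "z": 0.0, "yaw": 0, "hand": -0.4}]}}

```text
clock: 5.7
position: [0.5049, -0.1132, 0.0909]
ee_rot: [2.069, 2.362, -0.001]
force: [2.5, -3.1, 5.8]
width: 0.52
gripper_force: 15.0
```

```bash
python3 - <<'E'
from h import *
o=observe();print(o["position"],o["joints"].round(2),o["force"].round(1),o["ft_torque"].round(2))
b=get_image("scene")
cv2.imwrite("pics/c4.png",cv2.resize(b[110:260,290:420],(520,600)))
E
```

```text
[ 0.50491983 -0.11319694  0.09091269] [ 0.46  0.47 -0.46  1.96  0.29  0.78 -0.03] [ 2.5 -3.1  5.8] [-0.33 -0.7   0.  ]
```

View pics/c4.png

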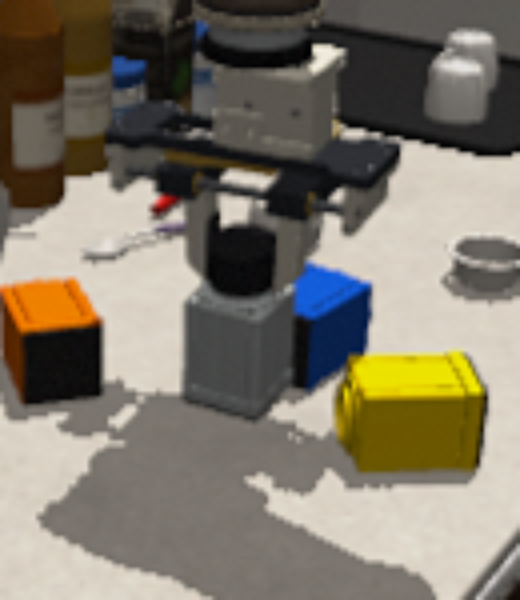

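The canister is upright. I'll release it so it settles on its foot, then regrip.

Request:
{"op": "apply_moves", "data": {"motion": [{"x": 0, "y": 0, "z": 0, "yaw": 0, "hand": 0.6}, {"x": 0, "y": 0, "z": 0, "yaw": 0, "hand": 0.6}, {"x": 0, "y": 0, "z": 0, "yaw": 0, "hand": 0.6}, {"x": 0, "y": 0, "z": 0, "yaw": 0, "hand": 0.6}, {"x": 0, "y": 0, "z": 0, "yaw": 0, "hand": 0.6}, {"x": 0, "y": 0, "z": 0, "yaw": 0, "hand": 0.6}, {"x": 0, "y": 0, "z": 0, "yaw": 0, "hand": 0.6}]}}

```text
clock: 6.62
position: [0.5045, -0.1109, 0.0908]
ee_rot: [2.066, 2.366, 0.0]
force: [0.5, 0.4, 0.7]
width: 0.798
gripper_force: 0.0
```

```bash
python3 - <<'E'
from h import *
o=observe();print(o["position"],o["width"],o["force"].round(1),o["ft_torque"].round(2))
for c in("scene","top"):
    b=get_image(c)
    for q in("canister","cap"):
        for d in silhouettes(q,c):
            m=d["mask"];print(c,q,round(d["p"],2),np.round(d["rect"]),np.round(b[m].mean(0)))
    if c=="scene": cv2.imwrite("pics/c5.png",cv2.resize(b[110:260,290:420],(520,600)))
for x,y in((.507,-.113),(.505,-.113)):
    for P in(CAP,body()): 
        q=proj("scene",P+[x,y,0]); print(q.min(0).round(1),q.max(0).round(1))
E
```

```text
[ 0.504524   -0.11089799  0.09077099] 0.7976888140294729 [0.5 0.4 0.7] [-0.03 -0.1  -0.01]
scene canister 0.96 [372. 200. 413. 228.] [  6. 129. 147.]
scene canister 0.88 [360. 175. 384. 207.] [105.  50.  21.]
scene canister 0.82 [291. 180. 315. 214.] [ 14.  58. 104.]
scene cap 0.71 [340. 166. 359. 182.] [23. 22. 23.]
top canister 0.78 [306. 160. 342. 191.] [ 38.  90. 145.]
top canister 0.66 [326. 252. 336. 270.] [ 42. 135. 142.]
top canister 0.6 [378. 218. 383. 231.] [132.  65.  41.]
[341.3 166.4] [359. 184.]
[334.3 176.6] [364.2 216.1]
[341.9 166.5] [359.6 184.2]
[334.9 176.8] [364.8 216.3]
```

View pics/c5.png

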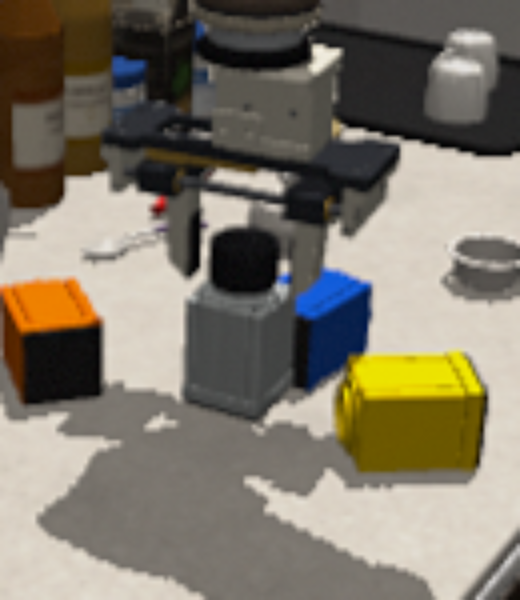

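Request:
{"op": "apply_moves", "data": {"motion": [{"x": 0.1, "y": 0, "z": 0, "yaw": 0, "hand": 0}, {"x": 0.1, "y": 0, "z": 0, "yaw": 0, "hand": -0.4}, {"x": 0.1, "y": 0, "z": 0, "yaw": 0, "hand": -0.4}, {"x": 0.1, "y": 0, "z": 0, "yaw": 0, "hand": -0.4}, {"x": 0.1, "y": 0, "z": 0, "yaw": 0, "hand": -0.4}, {"x": 0.1, "y": 0, "z": 0, "yaw": 4, "hand": -0.4}, {"x": 0.1, "y": 0, "z": 0, "yaw": 4, "hand": -0.4}], "newtons": 25}}

```text
clock: 7.8
position: [0.5055, -0.1109, 0.0907]
ee_rot: [-1.983, -2.436, -0.0]
force: [0.1, 1.1, 0.8]
width: 0.516
gripper_force: 25.0
```

```bash
cat > st.py <<'E'
from h import *
o=observe();print(o["position"].round(4),"w",round(o["width"],3),"gf",round(o["gripper_force"],1),"F",o["force"].round(1),"M",o["ft_torque"].round(3),"j",o["joints"].round(2))
E
python3 st.py
```

```text
[ 0.5055 -0.1109  0.0907] w 0.516 gf 25.0 F [0.1 1.1 0.8] M [ 0.043 -0.138 -0.015] j [ 0.47  0.47 -0.48  1.96  0.3   0.78  0.03]
```

Request:
{"op": "apply_moves", "data": {"motion": [{"x": 0, "y": 0, "z": 0, "yaw": 3, "hand": -0.4}, {"x": 0, "y": 0, "z": 0, "yaw": 6, "hand": -0.4}, {"x": 0, "y": 0, "z": 0, "yaw": 8, "hand": -0.4}, {"x": 0, "y": 0, "z": 0, "yaw": 8, "hand": -0.4}]}}

```text
clock: 8.3
position: [0.5053, -0.1105, 0.0908]
ee_rot: [-1.808, -2.568, -0.0]
force: [-2.1, 3.8, 2.1]
width: 0.516
gripper_force: 25.0
```

```bash
python3 st.py
```

```text
[ 0.5053 -0.1105  0.0908] w 0.516 gf 25.0 F [-2.1  3.8  2.1] M [ 0.625  0.305 -0.051] j [ 0.5   0.48 -0.51  1.96  0.32  0.79  0.14]
```

Request:
{"op": "apply_moves", "data": {"motion": [{"x": 0, "y": 0, "z": 0, "yaw": 3, "hand": -0.4}, {"x": 0, "y": 0, "z": 0, "yaw": 6, "hand": -0.4}, {"x": 0, "y": 0, "z": 0, "yaw": 9, "hand": -0.4}, {"x": 0, "y": 0, "z": 0, "yaw": 9, "hand": -0.4}]}}

```text
clock: 8.8
position: [0.5053, -0.1106, 0.0908]
ee_rot: [-1.602, -2.702, -0.0]
force: [-3.8, 3.1, 3.6]
width: 0.518
gripper_force: 25.0
```

```bash
python3 st.py
```

```text
[ 0.5053 -0.1106  0.0908] w 0.518 gf 25.0 F [-3.8  3.1  3.6] M [ 0.762  0.621 -0.063] j [ 0.52  0.49 -0.55  1.95  0.35  0.8   0.28]
```

```bash
python3 - <<'E'
from h import *
b=get_image("scene")
a=cv2.imread("pics/c5.png")
cv2.imwrite("pics/c6.png",np.hstack([a[230:450,130:400],cv2.resize(b[110:260,290:420],(520,600))[230:450,130:400]]))
E
```

```text
(no output)
```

View pics/c6.png

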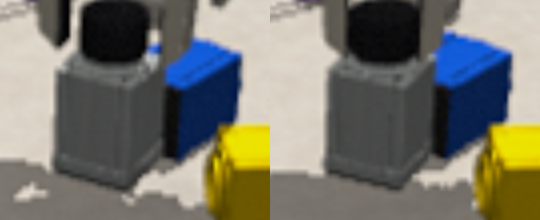

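The body edges seem to have turned slightly: the near bottom corner went from (125, 188) to (130, 188), and the right face narrowed. So +yaw looks like the locked way. I'll try the other way and compare.

Request:
{"op": "apply_moves", "data": {"motion": [{"x": 0, "y": 0, "z": 0, "yaw": -5, "hand": -0.4}, {"x": 0, "y": 0, "z": 0, "yaw": -10, "hand": -0.4}, {"x": 0, "y": 0, "z": 0, "yaw": -15, "hand": -0.4}, {"x": 0, "y": 0, "z": 0, "yaw": -20, "hand": -0.4}, {"x": 0, "y": 0, "z": 0, "yaw": -25, "hand": -0.4}, {"x": 0, "y": 0, "z": 0, "yaw": -25, "hand": -0.4}]}}

```text
clock: 9.6
position: [0.5059, -0.1114, 0.0908]
ee_rot: [2.148, 2.291, -0.0]
force: [0.0, -0.5, -0.9]
width: 0.515
gripper_force: 25.0
```

```bash
python3 st.py; python3 - <<'E'
from h import *
cv2.imwrite("pics/d1.png",get_image("scene"))
E
```

```text
[ 0.5059 -0.1114  0.0908] w 0.515 gf 25.0 F [ 0.  -0.5 -0.9] M [ 0.019 -0.105 -0.009] j [ 0.44  0.47 -0.44  1.96  0.28  0.77 -0.09]
```

Request:
{"op": "apply_moves", "data": {"motion": [{"x": 0, "y": 0, "z": 0, "yaw": -5, "hand": -0.4}, {"x": 0, "y": 0, "z": 0, "yaw": -10, "hand": -0.4}, {"x": 0, "y": 0, "z": 0, "yaw": -15, "hand": -0.4}, {"x": 0, "y": 0, "z": 0, "yaw": -20, "hand": -0.4}, {"x": 0, "y": 0, "z": 0, "yaw": -25, "hand": -0.4}, {"x": 0, "y": 0, "z": 0, "yaw": -25, "hand": -0.4}]}}

```text
clock: 10.4
position: [0.5056, -0.1111, 0.0907]
ee_rot: [2.591, 1.775, -0.0]
force: [-0.4, 0.2, -1.3]
width: 0.518
gripper_force: 25.0
```

```bash
python3 st.py; python3 - <<'E'
from h import *
b=get_image("scene");cv2.imwrite("pics/d2.png",b); a=cv2.imread("pics/d1.png")
f=lambda i:cv2.resize(i[150:225,325:385],(384,480),interpolation=cv2.INTER_CUBIC)
cv2.imwrite("pics/d12.png",np.hstack([f(a),f(b)]))
E
```

```text
[ 0.5056 -0.1111  0.0907] w 0.518 gf 25.0 F [-0.4  0.2 -1.3] M [-0.038 -0.065 -0.012] j [ 0.36  0.45 -0.33  1.97  0.21  0.76 -0.46]
```

View pics/d12.png

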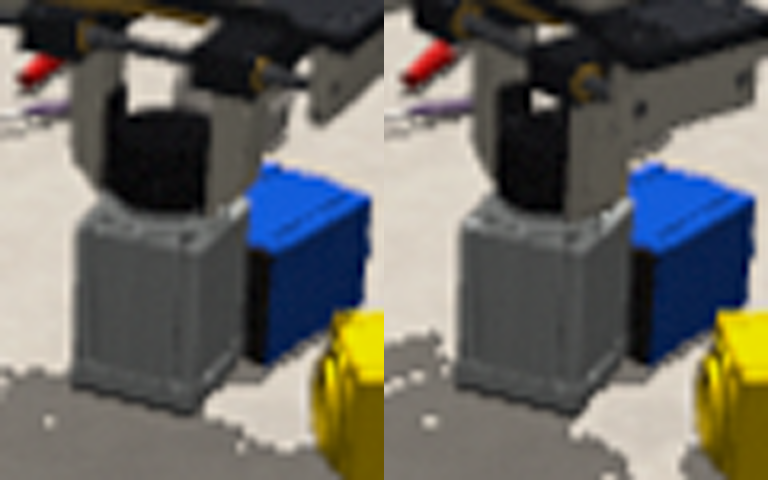

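The canister's edges haven't moved over this 25° turn (bottom corner at about (190, 409) in both), and the forces are small. So −yaw is the way that gives. I'll carry on through the quarter turn.

Request:
{"op": "apply_moves", "data": {"motion": [{"x": 0, "y": 0, "z": 0, "yaw": -6, "hand": -0.4}, {"x": 0, "y": 0, "z": 0, "yaw": -12, "hand": -0.4}, {"x": 0, "y": 0, "z": 0, "yaw": -18, "hand": -0.4}, {"x": 0, "y": 0, "z": 0, "yaw": -24, "hand": -0.4}, {"x": 0, "y": 0, "z": 0, "yaw": -30, "hand": -0.4}, {"x": 0, "y": 0, "z": 0, "yaw": -36, "hand": -0.4}, {"x": 0, "y": 0, "z": 0, "yaw": -42, "hand": -0.4}, {"x": 0, "y": 0, "z": 0, "yaw": -48, "hand": -0.4}, {"x": 0, "y": 0, "z": 0, "yaw": -51, "hand": -0.4}, {"x": 0, "y": 0, "z": 0, "yaw": -51, "hand": -0.4}]}}

```text
clock: 11.7
position: [0.5061, -0.1114, 0.0909]
ee_rot: [3.103, 0.488, 0.001]
force: [2.2, -1.9, 0.2]
width: 0.517
gripper_force: 25.0
```

```bash
python3 st.py; python3 - <<'E'
from h import *
cv2.imwrite("pics/d3.png",get_image("scene"))
E
```

```text
[ 0.5061 -0.1114  0.0909] w 0.517 gf 25.0 F [ 2.2 -1.9  0.2] M [-0.453 -0.357  0.022] j [ 0.19  0.43 -0.1   1.98  0.06  0.73 -1.21]
```

Request:
{"op": "apply_moves", "data": {"motion": [{"x": 0, "y": 0, "z": 0.15, "yaw": 0, "hand": -0.4}, {"x": 0, "y": 0, "z": 0.3, "yaw": 0, "hand": -0.4}, {"x": 0, "y": 0, "z": 0.4, "yaw": 0, "hand": -0.4}, {"x": 0, "y": 0, "z": 0.4, "yaw": 0, "hand": -0.4}]}}

```text
clock: 12.25
position: [0.5057, -0.1109, 0.0949]
ee_rot: [3.104, 0.485, 0.0]
force: [1.9, -2.2, -0.7]
width: 0.521
gripper_force: 25.0
```

```bash
python3 st.py; python3 - <<'E'
from h import *
b=get_image("scene");cv2.imwrite("pics/d4.png",b); a=cv2.imread("pics/d3.png")
f=lambda i:cv2.resize(i[150:225,325:385],(384,480),interpolation=cv2.INTER_CUBIC)
cv2.imwrite("pics/d34.png",np.hstack([f(a),f(b)]))
E
```

```text
[ 0.5057 -0.1109  0.0949] w 0.521 gf 25.0 F [ 1.9 -2.2 -0.7] M [-0.359 -0.425  0.002] j [ 0.19  0.42 -0.1   1.98  0.06  0.74 -1.21]
```

View pics/d34.png

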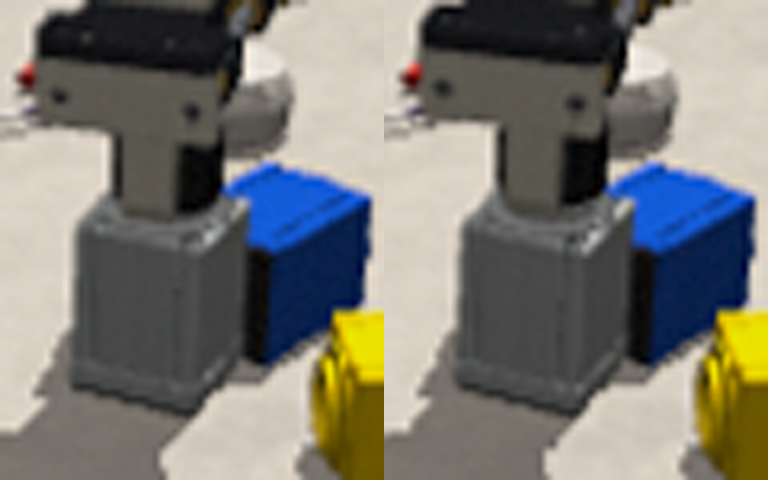

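The canister stayed put, and lifting 4 mm added only the cap's weight, so the cap is free. Now I'll lift it clear.

Request:
{"op": "apply_moves", "data": {"motion": [{"x": 0, "y": 0, "z": 0.5, "yaw": 0, "hand": -0.4}, {"x": 0, "y": 0, "z": 1.0, "yaw": 0, "hand": -0.4}, {"x": 0, "y": 0, "z": 1.6, "yaw": 0, "hand": -0.4}, {"x": 0, "y": 0, "z": 2.4, "yaw": 0, "hand": -0.4}, {"x": 0, "y": 0, "z": 3.4, "yaw": 0, "hand": -0.4}, {"x": 0, "y": 0, "z": 4.4, "yaw": 0, "hand": -0.4}, {"x": 0, "y": 0, "z": 5.2, "yaw": 0, "hand": -0.4}, {"x": 0, "y": 0, "z": 5.5, "yaw": 0, "hand": -0.4}, {"x": 0, "y": 0, "z": 5.5, "yaw": 0, "hand": -0.4}, {"x": 0, "y": 0, "z": 5.5, "yaw": 0, "hand": -0.4}]}}

```text
clock: 13.55
position: [0.5053, -0.1109, 0.1495]
ee_rot: [-3.104, -0.484, 0.001]
force: [-0.5, 0.1, -0.4]
width: 0.515
gripper_force: 25.0
```

```bash
python3 st.py; python3 - <<'E'
from h import *
b=get_image("scene");cv2.imwrite("pics/e.png",cv2.resize(b[110:260,290:420],(520,600)))
E
```

```text
[ 0.5053 -0.1109  0.1495] w 0.515 gf 25.0 F [-0.5  0.1 -0.4] M [-0.03   0.049 -0.042] j [ 0.19  0.35 -0.1   1.92  0.05  0.87 -1.19]
```

View pics/e.png

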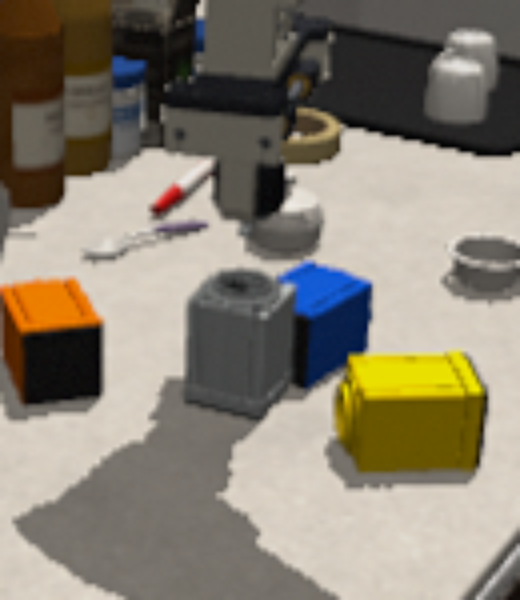

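The canister stands open at about (240, 340), with the cap held clear above it at about (265, 190).

```bash
python3 -c "
from cell import *
print(sign_off())"
```

```text
the job is handed in; nothing more can be done
None
```

I stood the canister upright with its cap on, found that the cap gives clockwise (seen from above), and handed the job in with the cap gripped about 150 mm above the worktop over the open, standing canister; the hand-in returned no verdict, and the canister may have nudged the blue look-alike a few millimetres as it came upright.

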